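# Make up two treatment kits

## Task

Make up the two treatment kits from the stock on the table. On the two-place tray, stand the tall glass bottle in the round well and lay the roller clamp in the rectangular bay; on the three-place tray, lay the disc filter in the rectangular bay, and stand the squat white pot in the larger round well and the small vial in the smaller one. Set each thing gently, upright and flat on the floor of its place, never knock over or drop anything, and leave the short bottle standing where it is.

Things in the scene. Friction and masses are not known exactly. Their poses are not given: they have to be found in the camera images.
- tall_bottle_mid (a point): Tall clear glass bottle with a paper label, narrow neck and aluminium crimp cap; body 52 mm in diameter and straight up to 80 mm, whole height 108 mm, about 0.22 kg. The point is on its axis half-way up, 54 mm above its underside. Its z axis points up; the thing is round, so its yaw means nothing.
- short_bottle_mid (a point): Short bottle of the same form, not wanted, to be left alone; body 42 mm in diameter, straight up to 44 mm, whole height 72 mm. The point is on its axis 36 mm above its underside.
- vial_mid (a point): Small amber glass vial with a white cap; 28 mm in diameter and straight up to 46 mm, whole height 60 mm. The point is on its axis 30 mm above its underside. Its z axis points up; the thing is round, so its yaw means nothing.
- pot_mid (a point): Squat white plastic pot with a ribbed screw lid; body 48 mm in diameter, lid 51 mm across the ribs, whole height 46 mm. The point is on its axis 23 mm above its underside. Its z axis points up; the thing is round, so its yaw means nothing.
- filter_mid (a point): In-line disc filter: white round housing 48 mm in diameter and 30 mm high with a grey disc on top, and two port bars 14 mm wide and 18 mm high on opposite sides, along its x axis, 76 mm (78 mm with the nozzles) from end to end. Grip the round housing across its y axis. The point is at its centre 15 mm above its underside; z up. Either end may point either way.
- clamp_mid (a point): Roller clamp: white plastic bar 70 mm long (its x axis), 22 mm wide (its y axis) and 26 mm high, with a grey roller that stands up to 32 mm above the underside. Grip it across its width. The point is at its centre 16 mm above its underside; z up. Either end may point either way.
- tray_two: Fixed flat aluminium tray with two places, 118 mm (its x axis) by 164 mm (y axis); origin at the centre of its underside on the table, z up. Its floor is 4 mm above the origin; dark rims 4 mm thick stand 6 mm above the floor around each place. Round well, inner diameter 76 mm, centre at x 0, y +36 mm; rectangular bay, inside 94 mm along x by 52 mm along y, centre at x 0, y -46 mm. Put low things in before the tall bottle: it stands close beside the bay.
- tray_three: Fixed flat aluminium tray with three places, 118 mm (its x axis) by 242 mm (y axis); origin at the centre of its underside on the table, z up. Floor 4 mm above the origin, dark rims as on the other tray. Rectangular bay, inside 100 mm along x by 72 mm along y, centre at x 0, y +77 mm; larger round well, inner diameter 74 mm, centre at x 0, y -10 mm; smaller round well, inner diameter 52 mm, centre at x 0, y -87 mm.
Mind the look-alikes: they are no part of the job. What is shaped like the part that bears clamp_mid but brown or pink is not meant.

How it is judged:
By the outcome, as a careful person would: the job done as asked, in the order asked, and still so for the second after the job is handed in, with the robot touching nothing.
It also fails if it takes over 122 s, if anything falls off the work surface, if the arm or the gripper's body presses on something with over 40 N, if the wrist force passes 120 N, or if a joint passes its speed limit or range.

## Robot

A 6-joint arm with a two-finger parallel gripper is mounted at the origin on the work surface. World frame = base frame: x ahead of the robot, y to its left, z up, the work surface at z = 0. Lengths are in m, angles in rad, forces in N, time in s.
With the tool pointing down it reaches from about 0.3 to 0.825 m from the base axis. Payload 5.4 kg.
Tool frame: the origin (TCP) lies at the very end of the fingers, on their centre line; the grasp point (between the pads) lies 19 mm behind it; z points along the fingers, x is the direction in which the jaws open and shut, and the axes are right-handed (so a half turn about z gives the same grasp; the last joint's range is limited). The gripper opens to 92 mm and grips with 3 to 60 N. Pads are 20 mm wide; open, the fingers measure 128 mm over their backs; the gripper's body (75 mm by 189 mm) begins 69 mm behind the grasp point.
Start: joints at [-1.543, 0.158, 1.597, -0, 1.386, -0.21], TCP at [0.135, -0.559, 0.215] pointing down, gripper open.
Joint ranges: [-2.91, 2.91], [-0.94, 2.29], [0.18, 2.7], [-1.29, 4.43], [0.17, 2.64], [-3, 3]. Speed limits (rad/s): [2.57, 2.57, 3.14, 3.14, 3.14, 3.14].

## Interface

Orientations are given as a rotation vector (axis times angle).
In Python, from workcell import bot gives the robot as it stands. Calls block until the motion is done:
- bot.goto(position, orientation): joint-space move of the TCP to a pose.
- bot.line_to(position, rot=None, max_speed=0.15): straight line of the TCP; rot=None keeps the orientation; max_speed is the mean speed in m/s.
- bot.set_joints(angles): joint-space move.
- bot.set_gripper(opening, newtons=None): opening from 0.0 (shut) to 1.0 (fully open); newtons is the grip in N (None keeps the last); returns when the fingers have stopped.
- bot.hold(seconds).
- bot.inverse_kinematics(position, orientation): joint angles nearest the present ones, or None.
- bot.read_camera(name): name is "scene" or "top" or "wrist"; returns a dict with "pixels" (400x640x3 uint8, blue, green, red), "fx", "fy", "cx", "cy" (pixels), "R" (3x3) and "t" (3): a world point X has camera coordinates R X + t. Camera axes: x right, y down, z forward; pixel columns grow to the right and rows downward; lengths in m; the calibration is good to about 2 mm. The wrist camera is an equidistant fisheye: a pixel r from the principal point sees the ray r / f radians off the axis. A picture is of the moment at which its call begins. There is no depth.
A pose or a line that the arm cannot do raises bot.MotionError and nothing moves.
- bot.job_done(): hands the job in, once; it reports no verdict.
Readings, each from a call of its own:
- bot.current_clock(): time.
- bot.current_joints(): joint angles.
- bot.current_joint_vel(): joint speeds.
- bot.current_effort(): joint torques, N m.
- bot.current_ee_pos(): TCP position.
- bot.current_tool_rot(): TCP orientation.
- bot.current_contact_force(): force on the tool from outside, world axes, zero at the start.
- bot.current_ft_torque(): the same for the moment, N m.
- bot.current_opening(): opening from 0.0 (shut) to 1.0 (fully open).
Only numpy, scipy, OpenCV 4.12 (cv2) and the standard library are available. Lean on these libraries where they do the work, as an engineer would, in place of code of your own. Each camera call takes 0.05 s, during which the arm holds its last target.

## Working session

There is one attempt and no reset: what is moved stays moved. The work goes in short steps, each a Python script; the robot and the scene stay as the last script left them, time stands still between calls to the robot, and variables do not carry over. Pictures are saved under pics/ and viewed, and the job is handed in when it is done.

```bash
ls; mkdir -p pics
python3 - <<'E'
from workcell import bot
import cv2,numpy as np
for n in ["scene","top","wrist"]:
    c=bot.read_camera(n); cv2.imwrite(f"pics/{n}0.png",c["pixels"])
    np.savez(f"{n}0.npz",**c)
    print(n,c["fx"],c["fy"],c["cx"],c["cy"],np.round(c["R"],4).tolist(),np.round(c["t"],4).tolist())
print(bot.current_clock(),bot.current_tool_rot(),bot.current_opening())
E
```

```text
pics
scene 433.0620432755443 433.0620432755443 313.29901799187337 198.70645673194926 [[0.2908, 0.9568, 0.0018], [0.5209, -0.1567, -0.8391], [-0.8025, 0.2449, -0.544]] [-0.0839, -0.1851, 1.5987]
top 454.4671986968171 454.4671986968171 316.6632912598766 199.85517937050105 [[0.0012, -0.9999, -0.0162], [-0.9939, 0.0006, -0.1101], [0.1101, 0.0162, -0.9938]] [-0.0349, 0.4876, 1.1052]
wrist 309.70691628693146 309.70691628693146 321.2762749873488 194.3512811460052 [[0.236, -0.9717, -0.0015], [-0.929, -0.2261, 0.293], [-0.2851, -0.0678, -0.9561]] [-0.5737, -0.033, 0.3914]
0.15 [-2.46839141e+00  1.94156339e+00  1.48890061e-03] 1.0002213546496717
```

View pics/scene0.png

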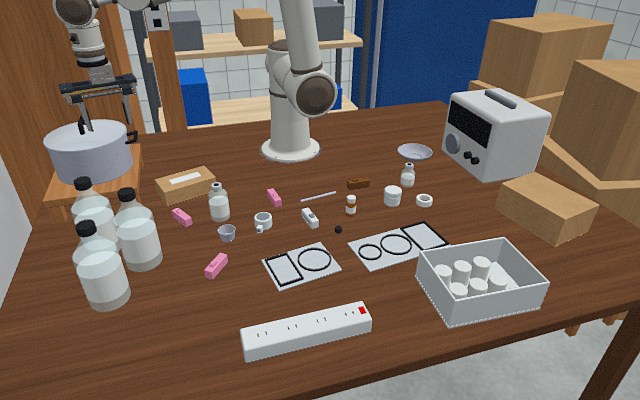

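View pics/top0.png

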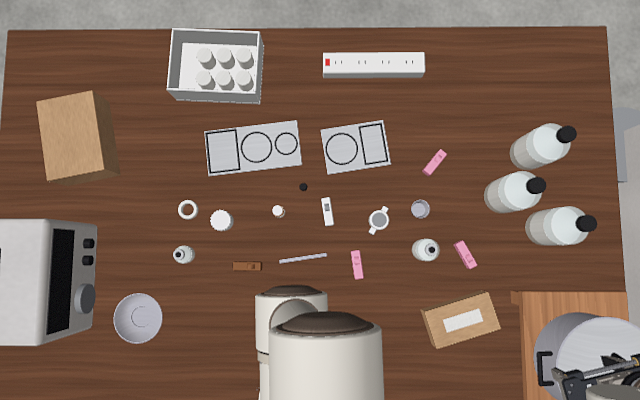

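View pics/wrist0.png

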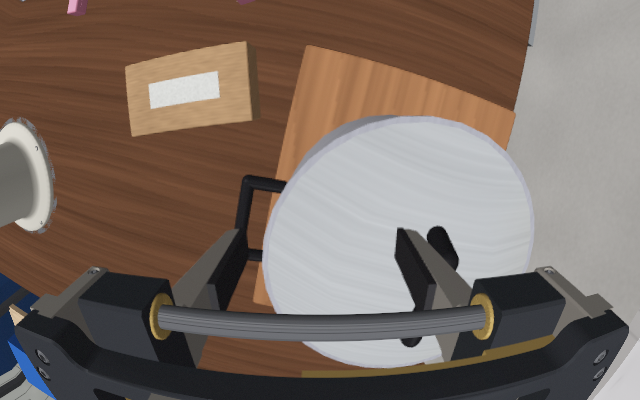

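The top view shows tray_three around (253,148) and tray_two at (355,147). The stock is the pot at (221,220), vial (278,211), white clamp (327,211), filter (379,220), tall bottle (425,249) and short bottle (183,254). The gripper starts over a large cooking pot at the right edge. I'll zoom in next.

Run:
```python
import cv2,numpy as np
im=cv2.imread("pics/top0.png")
def crop(x,y,w,h,s,n):
    c=cv2.resize(im[y:y+h,x:x+w],None,fx=s,fy=s,interpolation=cv2.INTER_CUBIC)
    for i in range(0,w,10):
        cv2.line(c,(i*s,0),(i*s,4 if (x+i)%50 else 10),(0,255,255),1); 
        if (x+i)%20==0: cv2.putText(c,str(x+i),(i*s,18),0,.35,(0,255,255),1)
    for j in range(0,h,10):
        cv2.line(c,(0,j*s),(6,j*s),(0,255,255),1); cv2.putText(c,str(y+j),(8,j*s+4),0,.35,(0,255,255),1)
    cv2.imwrite(n,c)
crop(200,110,200,70,4,"pics/c_trays.png")
crop(160,190,130,90,6,"pics/c_left.png")
crop(310,190,140,80,5,"pics/c_right.png")
```

```text
(no output)
```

View pics/c_trays.png

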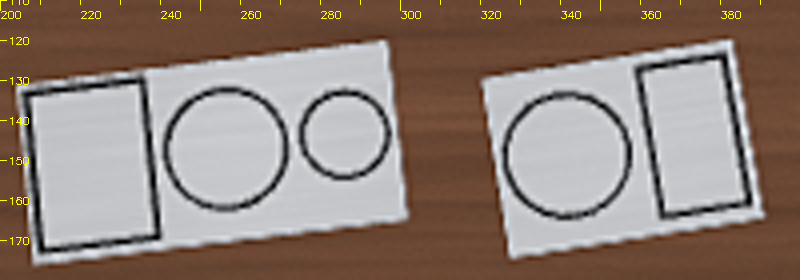

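View pics/c_left.png

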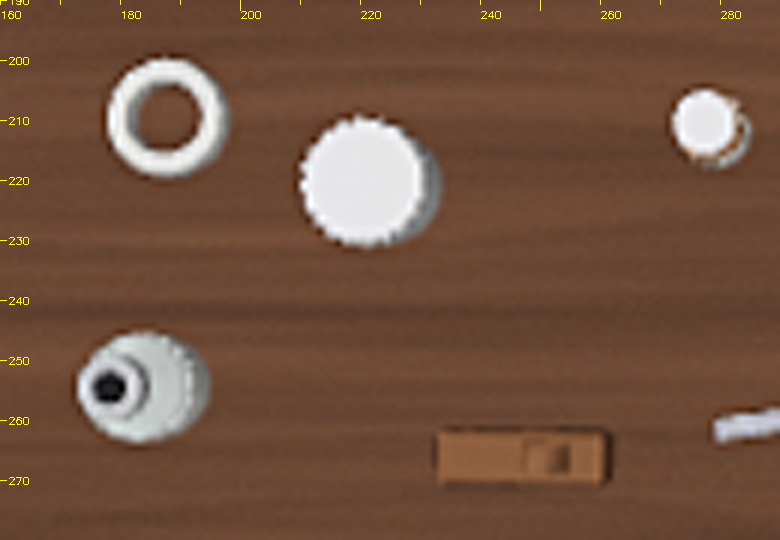

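View pics/c_right.png

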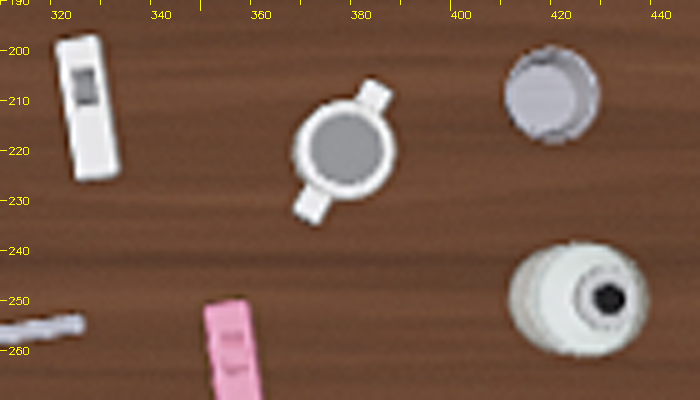

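```bash
cat > h.py <<'E'
import numpy as np,cv2
def load(n): return dict(np.load(n))
def ray(c,u,v,fish=False):
    R=c["R"];C=-R.T@c["t"]
    x=(u-c["cx"])/c["fx"];y=(v-c["cy"])/c["fy"]
    if fish:
        r=np.hypot(x,y);d=np.array([np.sin(r)*x/r,np.sin(r)*y/r,np.cos(r)]) if r>1e-9 else np.array([0,0,1.])
    else: d=np.array([x,y,1])
    return C,R.T@d
def back(c,u,v,z,fish=False):
    C,d=ray(c,u,v,fish);return C+d*(z-C[2])/d[2]
def proj(c,X,fish=False):
    p=c["R"]@np.asarray(X,float)+c["t"]
    if fish:
        r=np.hypot(p[0],p[1]);th=np.arctan2(r,p[2]);return np.array([c["cx"]+c["fx"]*th*p[0]/r,c["cy"]+c["fy"]*th*p[1]/r])
    return np.array([c["cx"]+c["fx"]*p[0]/p[2],c["cy"]+c["fy"]*p[1]/p[2]])
E
python3 - <<'E'
from h import *
t=load("top0.npz");s=load("scene0.npz")
print("cam",-t["R"].T@t["t"])
for n,u,v,z in [("pot",219.9,219.9,.046),("vial",277,210.1,.06),("tall",431.4,249.4,.108),("short",177.8,254.1,.072),("filter",378.8,219.4,.03),("clamp",327,211,.026)]:
    X=back(t,u,v,z);print(n,np.round(X,4),"scene px top",np.round(proj(s,X),1),"base",np.round(proj(s,[X[0],X[1],0]),1),"top base",np.round(proj(t,[X[0],X[1],0]),1))
def c5(x,y):return x/5+310-.4,y/5+190-.4
a=back(t,*c5(377,92),.018);b=back(t,*c5(310,212),.018);print("filter ports",a,b,np.linalg.norm(a-b),np.degrees(np.arctan2(*(a-b)[1::-1])),(a+b)/2)
q=[back(t,*c5(*p),.026) for p in [(55,42),(98,35),(118,172),(77,180)]]
d=(q[0]+q[1]-q[2]-q[3])/2;print("clamp",np.linalg.norm(d),np.linalg.norm(q[0]-q[1]),np.degrees(np.arctan2(d[1],d[0])),np.mean(q,0))
im=t["pixels"]
hsv=cv2.cvtColor(im,cv2.COLOR_BGR2HSV)
m=((hsv[...,1]<40)).astype(np.uint8); 
for n,(x0,y0,x1,y1),L in [("three",(195,112,312,184),.242),("two",(312,112,400,182),.164)]:
    mm=np.zeros_like(m);mm[y0:y1,x0:x1]=m[y0:y1,x0:x1]
    cs,_=cv2.findContours(mm,cv2.RETR_EXTERNAL,cv2.CHAIN_APPROX_NONE);k=max(cs,key=cv2.contourArea)
    pts=np.array([back(t,p[0][0],p[0][1],.004)[:2] for p in k],np.float32)
    (cx,cy),(w,h),a=cv2.minAreaRect(pts*1000);bx=cv2.boxPoints(((cx,cy),(w,h),a))
    print(n,cx,cy,w,h,a,bx.round(1).tolist())
E
```

```text
cam [ 0.36293153 -0.05310761  1.15143631]
pot [0.4363 0.2014 0.046 ] scene px top [393.5 189.2] base [391.9 202.2] top base [224.  221.1]
vial [0.4591 0.0605 0.06  ] scene px top [351.7 196.6] base [350.7 214.2] top base [279.4 212.2]
tall [ 0.3651 -0.2971  0.108 ] scene px top [216.7 184.3] base [221.3 216.8] top base [421.3 249.5]
short [0.3534 0.2936 0.072 ] scene px top [409.6 164.2] base [406.9 184. ] top base [186.9 253.9]
filter [ 0.4386 -0.1881  0.03  ] scene px top [263.5 216.2] base [264.1 225. ] top base [377.4 220.2]
clamp [ 0.4598 -0.0604  0.026 ] scene px top [310.4 213.9] base [310.4 221.5] top base [326.9 211.9]
filter ports [ 0.46797389 -0.20536113  0.018     ] [ 0.40809367 -0.17121739  0.018     ] 0.06893065806143596 -29.691816761467877 [ 0.43803378 -0.18828926  0.018     ]
clamp 0.06932442805882545 0.021720094764449884 8.578625356726555 [ 0.45978782 -0.06040325  0.026     ]
three 625.5728759765625 131.2738037109375 119.71880340576172 243.3673095703125 6.880207538604736 [[551.5999755859375, 244.89999389648438], [580.7000122070312, 3.299999952316284], [699.5999755859375, 17.600000381469727], [670.4000244140625, 259.29998779296875]]
two 627.62353515625 -133.19064331054688 119.56201934814453 165.6758575439453 8.996337890625 [[555.5999755859375, -60.70000076293945], [581.5, -224.39999389648438], [699.5999755859375, -205.6999969482422], [673.7000122070312, -42.0]]
```

```bash
cat >> h.py <<'E'
from workcell import bot
from scipy.spatial.transform import Rotation as Ro
def rv(yaw): return (Ro.from_euler('z',yaw,degrees=True)*Ro.from_euler('x',180,degrees=True)).as_rotvec()
T3=((.6256,.1313),6.88);T2=((.6276,-.1332),9.0)
def loc(T,x,y,z=0):
    a=np.radians(T[1]);return np.array([T[0][0]+x*np.cos(a)-y*np.sin(a),T[0][1]+x*np.sin(a)+y*np.cos(a),z])
def status(tag=""):
    print(tag,"t",round(bot.current_clock(),2),"tcp",np.round(bot.current_ee_pos(),4),"F",np.round(bot.current_contact_force(),2),"op mm",round(bot.current_opening()*92,1),"j6",round(bot.current_joints()[5],2))
def shot(name,circ=(),polys=(),cam="wrist",cropbox=None,s=1):
    c=bot.read_camera(cam);f=cam=="wrist";im=c["pixels"].copy();np.savez(name+".npz",**c)
    for X,r in circ:
        pts=[proj(c,[X[0]+r*np.cos(a),X[1]+r*np.sin(a),X[2]],f) for a in np.linspace(0,2*np.pi,40)]
        cv2.polylines(im,[np.int32(np.round(pts))],True,(0,0,255),1)
    for P in polys:
        cv2.polylines(im,[np.int32(np.round([proj(c,p,f) for p in P]))],True,(0,0,255),1)
    if cropbox: x,y,w,h=cropbox;im=cv2.resize(im[y:y+h,x:x+w],None,fx=s,fy=s,interpolation=cv2.INTER_CUBIC)
    cv2.imwrite("pics/"+name+".png",im);return c
def rect(c,yaw,L,W,z):
    a=np.radians(yaw);x=np.array([np.cos(a),np.sin(a)]);y=np.array([-x[1],x[0]]);c=np.array(c[:2])
    return [np.append(c+i*x*L/2+j*y*W/2,z) for i,j in [(1,1),(1,-1),(-1,-1),(-1,1)]]
E
python3 - <<'E'
from h import *
p=bot.current_ee_pos()
bot.line_to([p[0],p[1],p[2]+.1]);status("lift")
bot.goto([.4598,-.0604,.20],rv(-81.4));status("hover")
bot.set_gripper(50/92,25);status()
trays=[rect(T[0],T[1],.118,L,.004) for T,L in((T3,.242),(T2,.164))]
shot("w_hover",[((.4591,.0605,.06),.014),((.4386,-.1881,.03),.024),(loc(T2,0,.036,.01),.038),(loc(T3,0,-.010,.01),.037),(loc(T3,0,-.087,.01),.026)],trays+[rect((.4598,-.0604),8.6,.07,.022,.026),rect(loc(T2,0,-.046),9,.094,.052,.01)])
E
```

```text
lift t 0.96 tcp [ 0.1354 -0.5578  0.3126] F [ 0.6  -0.75 -1.13] op mm 91.9 j6 -0.21
hover t 3.12 tcp [ 0.46   -0.0611  0.2002] F [ 0.49 -0.46 -0.34] op mm 92.1 j6 1.03
 t 3.88 tcp [ 0.4598 -0.0604  0.2   ] F [-0.67  0.05  0.26] op mm 49.8 j6 1.03
```

View pics/w_hover.png

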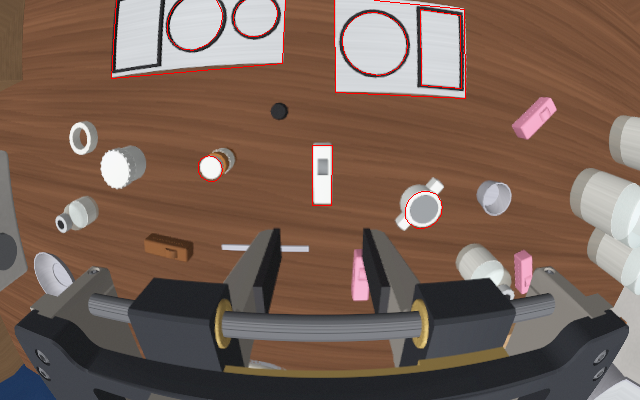

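The overlays of the tray outlines, wells, vial cap, filter and clamp all fall on the wrist image to within 1–2 px, so the positions hold. Next is the clamp.

```bash
cat >> h.py <<'E'
def pick(xy,yaw,z,open_mm,N,lift=.16,hover=.16):
    bot.goto([*xy,hover],rv(yaw)); bot.set_gripper(open_mm/92,N)
    bot.line_to([*xy,z+.03],max_speed=.12); bot.line_to([*xy,z],max_speed=.05); status("down")
    bot.set_gripper(0,N); bot.hold(.3); status("gripped")
    bot.line_to([*xy,z+.02],max_speed=.04); bot.line_to([*xy,lift],max_speed=.12); status("lifted")
def carry(xy,yaw,z):
    bot.goto([*xy,z],rv(yaw)); bot.hold(.3); status("over")
def lower(xy,z):
    """gently down to z (TCP), stop early on contact"""
    p=bot.current_ee_pos()
    bot.line_to([*xy,z+.02],max_speed=.1); bot.hold(.2); f0=bot.current_contact_force()[2]
    for dz in (.01,.005,.003,.002,.001,.0005,0,-.0005,-.001):
        bot.line_to([*xy,z+dz],max_speed=.02); bot.hold(.1)
        f=bot.current_contact_force()[2]-f0
        if f>1.5: break
    print("contact dz",dz,"f",round(f,2)); status("set")
def release(open_mm,up,xy):
    bot.set_gripper(open_mm/92); bot.hold(.2); status("released")
    z=bot.current_ee_pos()[2]
    bot.line_to([*xy,z+.03],max_speed=.04); bot.line_to([*xy,up],max_speed=.12)
E
python3 - <<'E'
from h import *
pick((.4598,-.0604),-81.4,.010,50,25)
shot("w_clamp1")
E
```

```text
down t 6.33 tcp [ 0.4599 -0.0604  0.01  ] F [0.67 0.28 0.14] op mm 50.3 j6 1.03
gripped t 7.17 tcp [ 0.46   -0.0605  0.0102] F [ 0.06 -0.44  2.64] op mm 21.7 j6 1.03
lifted t 9.05 tcp [ 0.4592 -0.0601  0.1591] F [ 0.05  0.46 -1.66] op mm 21.8 j6 1.03
```

View pics/w_clamp1.png

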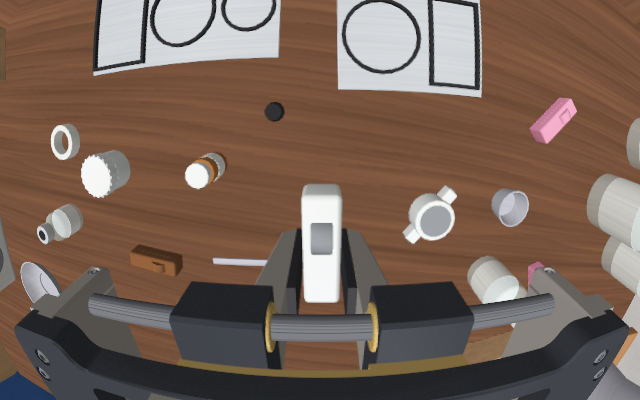

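The clamp is held square, with a jaw gap of 21.7 mm against its 22 mm width. I'll place it now.

Run:
```python
from h import *
b=loc(T2,0,-.046)[:2]
carry(b,-81,.12)
lower(b,.0145)
release(50,.16,b); status("up")
bot.goto([b[0]-.06,b[1],.22],rv(-81))
shot("w_clamp2",polys=[rect(b,9,.07,.022,.030),rect(b,9,.094,.052,.01)])
```

```text
over t 10.27 tcp [ 0.6347 -0.1782  0.1208] F [-0.39 -0.33 -1.48] op mm 21.4 j6 0.96
contact dz -0.0005 f 1.51
set t 14.82 tcp [ 0.635  -0.1787  0.0142] F [-1.11  0.77  1.  ] op mm 21.8 j6 0.96
released t 15.61 tcp [ 0.6348 -0.1786  0.014 ] F [-0.91 -0.36 -0.31] op mm 49.8 j6 0.96
up t 17.62 tcp [ 0.6341 -0.1783  0.1587] F [-0.35 -0.06  0.08] op mm 50.2 j6 0.96
```

View pics/w_clamp2.png

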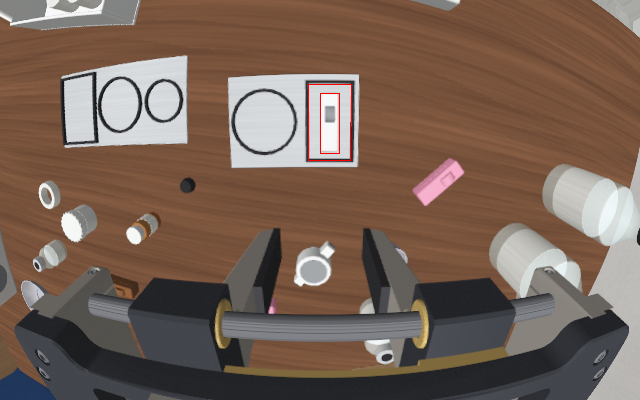

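The clamp lies flat and centred in the bay at (330,122). Filter next.

Run:
```python
from h import *
pick((.4384,-.1882),-119.7,.011,72,25)
shot("w_fil1")
b=loc(T3,0,.077)[:2]
```

```text
down t 21.16 tcp [ 0.4385 -0.1883  0.011 ] F [-0.6   0.73 -0.55] op mm 72.0 j6 1.43
gripped t 21.95 tcp [ 0.4386 -0.1883  0.0112] F [-0.92  0.42  2.54] op mm 47.6 j6 1.43
lifted t 23.82 tcp [ 0.4379 -0.1878  0.159 ] F [ 0.05  0.67 -1.34] op mm 47.3 j6 1.43
```

View pics/w_fil1.png

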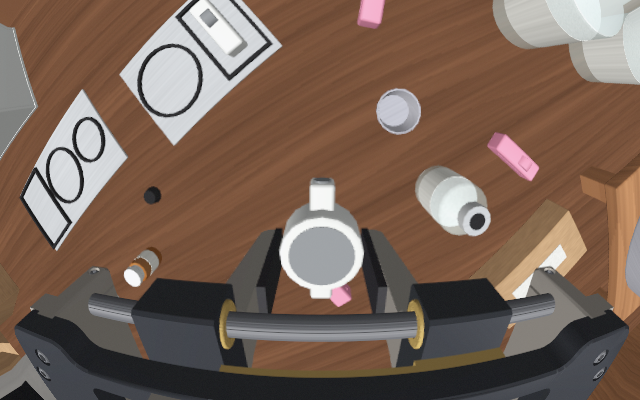

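The filter is held centred, with its port bars square to the jaws.

Run:
```python
from h import *
b=loc(T3,0,.077)[:2]
carry(b,-83.1,.12)
lower(b,.0155)
release(68,.16,b); status("up")
bot.goto([b[0]-.06,b[1]-.05,.22],rv(-83.1))
shot("w_fil2",[((.4363,.2014,.046),.0255)],[rect(b,6.9,.078,.048,.020),rect(b,6.9,.1,.072,.01)])
```

```text
over t 25.77 tcp [0.6166 0.2071 0.1202] F [-0.11 -0.36 -0.76] op mm 47.3 j6 1.59
contact dz -0.0005 f 3.99
set t 30.32 tcp [0.6165 0.2078 0.0153] F [-0.81  0.16  3.7 ] op mm 47.2 j6 1.59
released t 31.0 tcp [0.6164 0.2077 0.015 ] F [ 0.31 -0.24 -0.41] op mm 67.8 j6 1.59
up t 33.01 tcp [0.6156 0.2076 0.1588] F [-0.2  -0.26  0.03] op mm 68.0 j6 1.59
```

View pics/w_fil2.png

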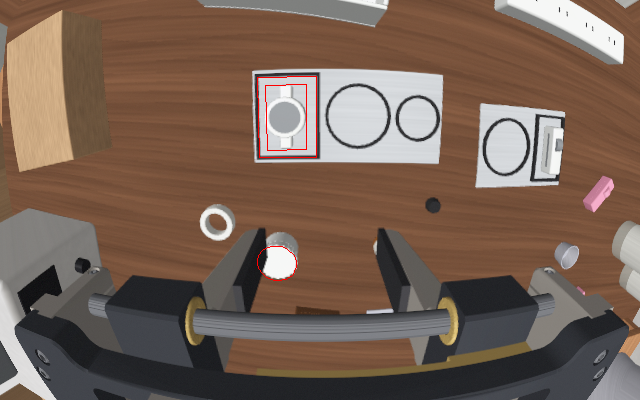

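The filter lies flat and aligned in its bay at (286,117). The pot overlay matches too, so the pot is next.

Run:
```python
from h import *
pick((.4363,.2014),6.9,.015,80,25)
shot("w_pot1")
```

```text
down t 37.08 tcp [0.4364 0.2014 0.015 ] F [0.55 0.26 0.23] op mm 80.0 j6 0.06
gripped t 37.96 tcp [0.4365 0.2014 0.0152] F [0.2  0.47 1.39] op mm 48.7 j6 0.06
lifted t 39.8 tcp [0.4356 0.2012 0.1591] F [ 0.01  0.79 -1.1 ] op mm 48.5 j6 0.06
```

View pics/w_pot1.png

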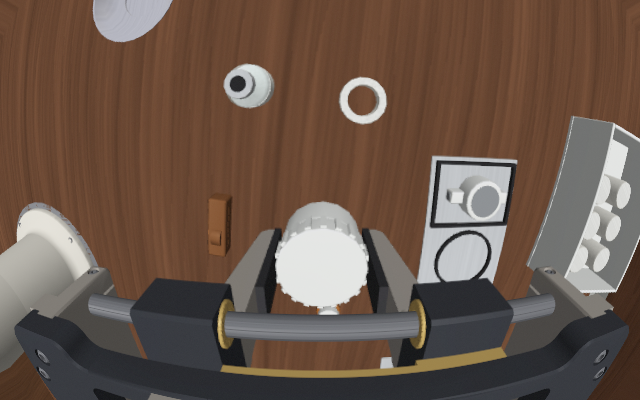

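Run:
```python
from h import *
b=loc(T3,0,-.010)[:2]
carry(b,6.9,.12)
lower(b,.0195)
release(72,.16,b); status("up")
v=(.4591,.0605)
bot.goto([*v,.2],rv(6.9))
shot("w_pot2",[((*v,.06),.014),((*b,.05),.0255)])
shot("t_pot2",[((*v,.06),.014),((*b,.05),.0255)],cam="top",cropbox=(190,100,220,140),s=3)
```

```text
over t 41.0 tcp [0.6264 0.1221 0.1207] F [-0.07  0.8  -0.92] op mm 48.1 j6 -0.12
contact dz -0.001 f 5.4
set t 45.86 tcp [0.6269 0.1214 0.0192] F [-2.71 -0.06  5.34] op mm 48.4 j6 -0.12
released t 46.58 tcp [0.6268 0.1214 0.0185] F [-0.24 -0.71 -1.27] op mm 72.0 j6 -0.12
up t 48.57 tcp [0.6261 0.1213 0.1588] F [0.5  0.36 0.08] op mm 71.9 j6 -0.12
```

View pics/w_pot2.png

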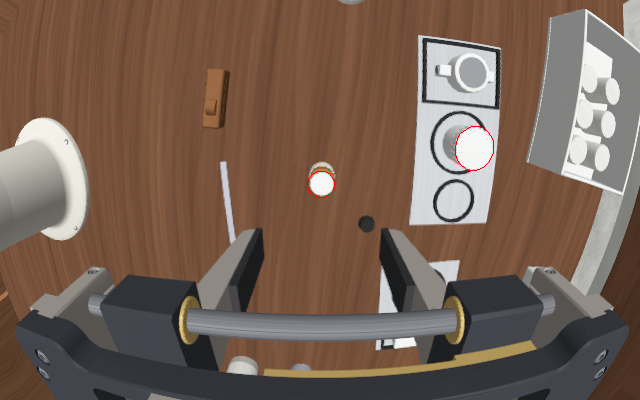

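View pics/t_pot2.png

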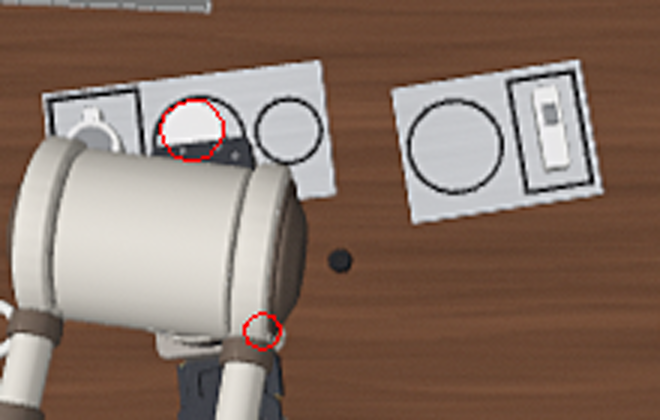

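The pot is upright in the larger well, and the vial overlay lines up. Vial next.

Run:
```python
from h import *
pick((.4591,.0605),6.9,.015,52,20)
shot("w_vial1")
```

```text
down t 52.05 tcp [0.4592 0.0605 0.015 ] F [1.55 0.88 0.87] op mm 52.2 j6 -0.25
gripped t 52.83 tcp [0.4593 0.0605 0.0152] F [-0.36  0.44  3.4 ] op mm 27.8 j6 -0.25
lifted t 54.67 tcp [0.4584 0.0606 0.1591] F [ 0.7   0.64 -0.65] op mm 27.6 j6 -0.25
```

View pics/w_vial1.png

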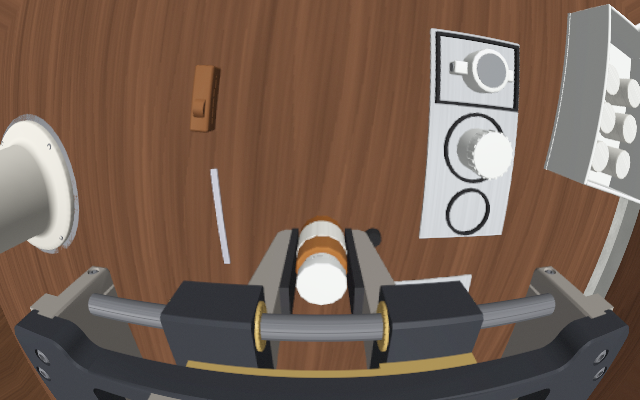

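The vial is held upright and centred.

Run:
```python
from h import *
b=loc(T3,0,-.087)[:2]
carry(b,6.9,.12)
lower(b,.0195)
release(48,.16,b); status("up")
v=(.3651,-.2971)
bot.goto([*v,.25],rv(45)); status()
shot("w_vial2",[((*v,.108),.010),((*v,.0),.026),((*b,.064),.011)])
shot("t_vial2",[((*b,.064),.012)],cam="top",cropbox=(190,100,220,140),s=3)
```

```text
over t 55.78 tcp [0.6357 0.0451 0.1209] F [ 0.08 -0.28 -0.14] op mm 27.5 j6 -0.24
contact dz -0.0005 f 2.31
set t 60.29 tcp [0.6361 0.0449 0.0192] F [-0.93 -0.22  2.34] op mm 27.3 j6 -0.24
released t 60.98 tcp [0.636  0.0449 0.019 ] F [ 0.43 -1.14 -0.27] op mm 47.7 j6 -0.24
up t 62.95 tcp [0.6353 0.045  0.1588] F [-0.48 -1.06 -0.27] op mm 47.9 j6 -0.24
 t 64.58 tcp [ 0.3654 -0.2967  0.2498] F [ 0.64 -0.16 -0.58] op mm 48.0 j6 -1.73
```

View pics/w_vial2.png

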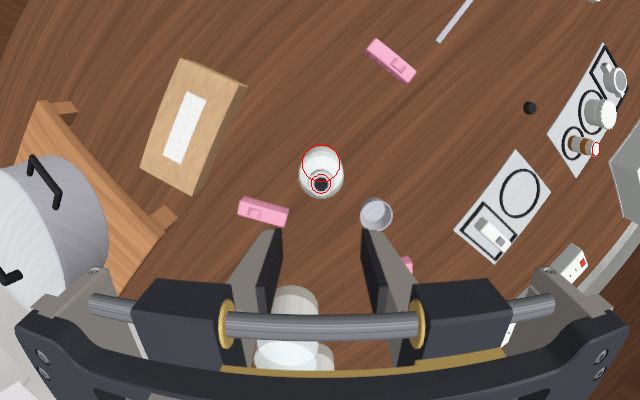

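View pics/t_vial2.png

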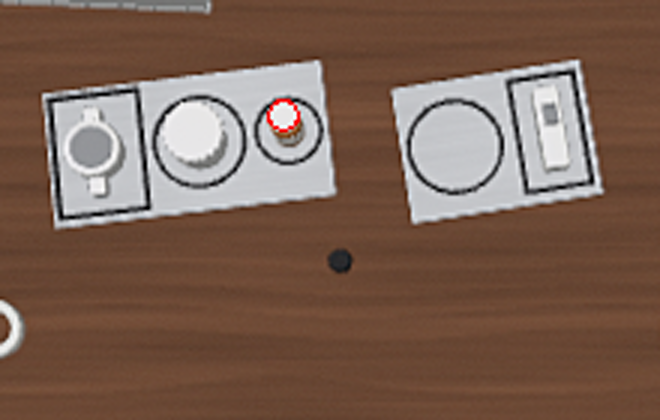

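Four parts are now in place. The tall bottle's predicted cap circle falls on its cap at (321,183), and the jaw line misses the cup and the pink block. I'll take the bottle.

Run:
```python
from h import *
pick((.3651,-.2971),45,.040,76,30,lift=.18,hover=.2)
shot("w_tall1")
```

```text
down t 67.57 tcp [ 0.3652 -0.2972  0.04  ] F [0.6  0.28 0.51] op mm 75.7 j6 -1.73
gripped t 68.35 tcp [ 0.3652 -0.2973  0.0402] F [-1.   -0.25  2.39] op mm 51.7 j6 -1.73
lifted t 70.15 tcp [ 0.3647 -0.2966  0.1791] F [-0.15 -0.87 -1.8 ] op mm 51.6 j6 -1.73
```

View pics/w_tall1.png

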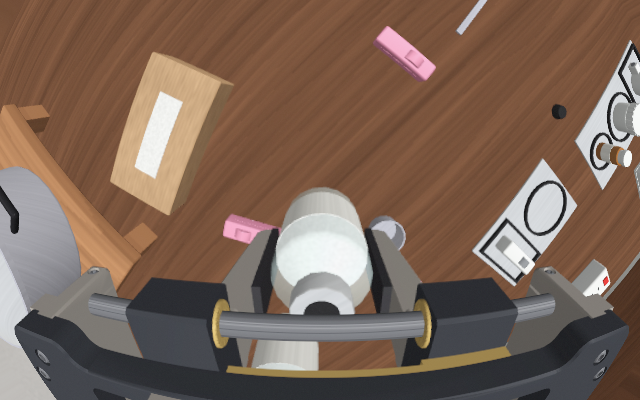

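Run:
```python
from h import *
b=loc(T2,0,.036)[:2]
carry(b,9,.18)
lower(b,.0445)
release(76,.044,b) if False else None
bot.set_gripper(76/92); bot.hold(.3); status("released")
z=bot.current_ee_pos()[2]
bot.line_to([*b,z+.09],max_speed=.05); bot.line_to([*b,.25],max_speed=.12); status("up")
bot.goto([.40,-.10,.35],rv(9)); bot.hold(.3); status("away")
shot("w_end"); 
shot("t_end",[((*b,.112),.010)],cam="top",cropbox=(170,100,270,160),s=2.9 and 3 if False else 2)
c=np.load("t_end.npz")["pixels"];s=shot("s_end",cam="scene",cropbox=(190,150,270,150),s=2.9)
```

```text
over t 71.73 tcp [ 0.6217 -0.0984  0.1802] F [-0.12  0.03 -1.35] op mm 51.3 j6 -0.5
contact dz -0.0005 f 1.97
set t 76.59 tcp [ 0.6221 -0.0977  0.0443] F [-1.31 -0.33  0.59] op mm 52.0 j6 -0.5
released t 77.42 tcp [ 0.622  -0.0977  0.044 ] F [-0.37  0.55 -0.07] op mm 76.2 j6 -0.5
up t 80.49 tcp [ 0.6214 -0.0975  0.2488] F [-0.44  0.59  0.37] op mm 76.2 j6 -0.5
away t 81.75 tcp [ 0.4003 -0.1     0.3495] F [0.06 0.73 0.26] op mm 75.8 j6 -0.7
```

View pics/t_end.png

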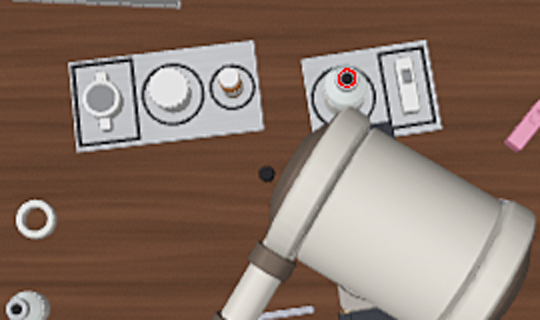

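View pics/s_end.png

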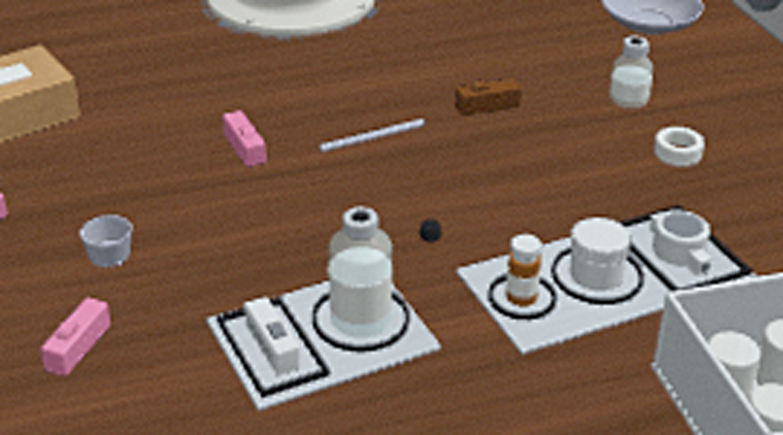

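All five parts stand or lie flat inside their places in both views, and the short bottle is still where it was. The look-alikes are untouched. I'm handing the job in.

Run:
```python
from workcell import bot
print(bot.job_done(), bot.current_clock())
```

```text
the job is handed in; nothing more can be done
the job is handed in; nothing more can be done
```

Both kits are made up, and I handed the job in at about 82 s of the 122 s allowed. The order was clamp, filter, pot, vial, then the tall bottle last, so the low parts were in before it.

- **Final pictures:** the top and scene views, taken before handing in with the gripper well clear, showed all five parts inside their places, upright or flat. The short bottle, the brown and pink look-alikes and the other clutter were where they started.
- **Setting down:** each part was lowered until it touched. The sensor showed 1.5 to 5.4 N at touch-down, highest for the pot, and nothing slipped or tipped.
- **Positions:** where I checked them in the wrist view, the tray and part positions measured from the top view agreed to within 1–2 px. No check failed or disagreed.

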